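# Switch the dust extraction over to the orange port

## Robot

A 7-joint arm with a two-finger parallel gripper is mounted at the origin on the work surface. World frame = base frame: x ahead of the robot, y to its left, z up, the work surface at z = 0. Lengths are in m, angles in rad, forces in N, time in s.
With the tool pointing down it reaches from about 0.425 to 0.925 m from the base axis. Payload 6.8 kg.
Tool frame: the origin (TCP) lies midway between the tips of the shut fingers; the grasp point (between the pads) lies 19 mm behind it; z points along the fingers, y is the line along which they close (so a half turn about z gives the same grasp; the last joint's range is limited). The gripper opens to 85 mm and grips with 20 to 120 N. Pads are 22 mm wide; open, the fingers measure 114 mm over their backs; the gripper's body (76 mm by 85 mm) begins 54 mm behind the grasp point. The pads swing forward as they close: fully open they stand 13 mm farther back than shut.
Start: joints at [1.13, 0.477, 0.022, 1.555, -0.011, 1.109, -0.083], TCP at [0.221, -0.638, 0.231] pointing down, gripper open.
Joint ranges: [-2.96, 2.96], [-0.34, 2.1], [-1.41, 1.46], [0.24, 2.44], [-1.37, 4.51], [0.17, 1.92], [-2.96, 2.96]. Speed limits (rad/s): [2.39, 2.39, 3.14, 3.14, 3.14, 3.14, 3.14].

## Interface

Orientations are given as a unit quaternion [w, x, y, z].
In Python, from station import bot, imaging gives the robot as it stands.
- The arm moves only by the tool move_arm, never from a script. Its argument "commands" is a list that holds one entry, the list of rows, each a list of 7 numbers: the shift along the tool's x, y, z in m, then the turn, a rotation vector about the tool's x, y, z in degrees, then the finger opening in m, from 0 to 0.0854. In form: [[[x, y, z, rx, ry, rz, grip], ...]]. A call has 1 to 20 rows; each row shifts and turns the commanded pose from where the row before left it, along the tool's axes as they then stand; what a row does not reach is not made up. A row lasts 1/8 s, in which the tool goes at most 62.5 mm and 10.7 degrees, less where a joint would pass 70% of its speed; a pose out of reach is approached as far as the arm can. A call is refused whole if a number of a shift passes 0.0625 or a number of a turn 10.7, either way. A call with a gripper value outside its range is refused whole. The fingers move at their own pace and stop on an object; "squeeze" is the grip in N (left out, the last holds). Time passes only in rows, so rows that do not move let the fingers close. It gives the time, the measured TCP pose, the force, the opening and the grip force at its end, in the units of the state.
- bot.get_obs(): the state, without advancing time (a new reading comes with each control period).
- imaging.read_camera(name): name is "side" or "top"; returns the picture (400x640x3 uint8, red, green, blue); there is no depth.
- imaging.calibration(name): a dict with "intrinsics" (3x3 intrinsics, pixels), "extrinsics" (4x4, takes a point from camera to world coordinates). Camera axes: x right, y down, z forward; pixel columns grow to the right and rows downward; lengths in m; the calibration is good to about 2 mm. A picture is of the moment at which its call begins. calibration takes no time and is no camera call.
- bot.hand_in(): hands the job in; it is judged then, once.
The state is a dict: "t": time; "q": joint angles; "joint_vel": joint speeds; "joint_torque": joint torques, N m; "eef_pos": TCP position; "tool_rot": TCP orientation; "contact_force": force on the tool from outside, world axes, zero at the start; "torque": the same for the moment, N m; "gripper_width": opening from 0.0 (shut) to 1.0 (fully open); "grasp_force": force on a finger pad.
Only numpy, scipy, OpenCV 4.12 (cv2) and the standard library are available. Lean on these libraries where they do the work, as an engineer would, in place of code of your own. Each camera call takes 0.05 s, during which the arm holds its last target. There are 200 camera calls.

## Task

Switch the bench dust extraction from the blue port to the orange one, using only your fingertips: push the orange paddle out, away from its housing, until that port is fully open, and only then push the blue paddle in until that port is fully shut, so that the extractor is never left with both shut. Push the paddles, do not pinch or grip them, leave everything else on the bench where it is, and finish clear of everything.

Things in the scene. Friction and masses are not known exactly. Their poses are not given: they have to be found in the camera images.
- orange_port: the bench dust port with the orange collar, fixed to the bench; origin on the bench top on the axis of its round mouth, z up. Grey housing 90 mm (x) by 100 mm (y), z 29 to 51 mm; orange collar 60 mm outside diameter up to z 71 mm, mouth 50 mm wide. A flat aluminium blade comes out of the housing's -x side (the robot's side) and slides along the port's own x axis. The two ports may stand either way round, turned up to 0.4 rad
- orange_slide (a joint): travel of the blade of the orange port, in m: 0 = pushed right in, mouth fully shut; 0.060 = right out towards the robot (the port's -x), mouth fully open. Stops at both ends; it takes about 4 N to slide and stays where it is left
- orange_paddle (a point): centre of the upright orange paddle on the outer end of that blade: 8 mm thick (x), 60 mm wide (y), 60 mm tall, from 30 to 90 mm above the bench; axes as the port's. It lies 99 mm plus the slide's travel from the port's axis on the -x side, so that at least 50 mm is free between paddle and housing; the blade's upper side there is 42 mm above the bench. Press its far face (towards the housing) to open the port, its near face (towards the robot) to shut it
- blue_port: the bench dust port with the blue collar, fixed to the bench; origin on the bench top on the axis of its round mouth, z up. Grey housing 90 mm (x) by 100 mm (y), z 29 to 51 mm; blue collar 60 mm outside diameter up to z 71 mm, mouth 50 mm wide. A flat aluminium blade comes out of the housing's -x side (the robot's side) and slides along the port's own x axis. The two ports may stand either way round, turned up to 0.4 rad
- blue_slide (a joint): travel of the blade of the blue port, in m: 0 = pushed right in, mouth fully shut; 0.060 = right out towards the robot (the port's -x), mouth fully open. Stops at both ends; it takes about 4 N to slide and stays where it is left
- blue_paddle (a point): centre of the upright blue paddle on the outer end of that blade: 8 mm thick (x), 60 mm wide (y), 60 mm tall, from 30 to 90 mm above the bench; axes as the port's. It lies 99 mm plus the slide's travel from the port's axis on the -x side, so that at least 50 mm is free between paddle and housing; the blade's upper side there is 42 mm above the bench. Press its far face (towards the housing) to open the port, its near face (towards the robot) to shut it
- glue: yellow plastic glue bottle, 56 mm diameter, 170 mm tall, loose, not to be disturbed; origin at the underside
- jar: amber screw jar with a steel cap, 66 mm diameter, 80 mm tall, loose, not to be disturbed; origin at the underside
- sander: cork and wood sanding block lying flat, 110 x 50 x 32 mm, loose, between or behind the two ports, not to be disturbed; origin at the underside
- hammer: hammer lying on the bench on the robot's right, loose, not to be disturbed; origin at the underside
- driver: red screwdriver lying on the near right of the bench, loose, not to be disturbed; origin at the underside
- clamp: orange and black bar clamp lying flat on the left, 260 mm long, loose, not to be disturbed; origin at the underside
- tape: yellow tape measure lying flat, 70 x 65 x 34 mm, near left, loose, not to be disturbed; origin at the underside

How it is judged:
By the outcome, as a careful person would: the job done as asked, in the order asked, and still so for the second after the job is handed in, with the robot touching nothing.
It also fails if it takes over 45 s, if anything falls off the work surface, if the arm or the gripper's body presses on something with over 40 N, if the wrist force passes 120 N, or if a joint passes its speed limit or range.

## Working session

There is one attempt and no reset: what is moved stays moved. The work goes in short steps, Python scripts to look and compute and a tool call to move; the robot and the scene stay as the last step left them, time stands still between calls to the robot, and variables do not carry over. Pictures are saved under pics/ and viewed, at most 10 in all, crops included, and the job is handed in when it is done.

Besides the shell and the picture viewer there is one more tool, called after "Emit:" as name(argument=value, ...) on one line, values as JSON. move_arm: Moves the arm, as the interface text tells. Its arguments: {"type":"object","properties":{"commands":{"type":"array","items":{"type":"array","items":{"type":"array","items":{"type":"number"}}}},"squeeze":{"type":"number"}},"required":["commands"]}

```bash
mkdir -p pics
python3 - <<'E'
from station import bot, imaging
import cv2,numpy as np
for n in("top","side"):
    im=imaging.read_camera(n); cv2.imwrite(f"pics/{n}0.png",im[:,:,::-1])
    c=imaging.calibration(n); print(n,np.round(c["intrinsics"],1).tolist(),np.round(c["extrinsics"],3).tolist())
o=bot.get_obs();print(o["t"],o["eef_pos"],o["tool_rot"],o["gripper_width"])
E
```

```text
top [[375.1, 0.0, 315.0], [0.0, 375.1, 208.9], [0.0, 0.0, 1.0]] [[-0.012, -0.999, 0.053, 0.478], [-1.0, 0.011, -0.005, -0.006], [0.004, -0.054, -0.999, 1.287], [0.0, 0.0, 0.0, 1.0]]
side [[486.9, 0.0, 316.5], [0.0, 486.9, 189.3], [0.0, 0.0, 1.0]] [[-0.812, -0.277, 0.514, -0.273], [-0.583, 0.414, -0.699, 1.149], [-0.019, -0.867, -0.497, 0.872], [0.0, 0.0, 0.0, 1.0]]
0.1 [ 0.22035067 -0.63745342  0.2304151 ] [-8.14533914e-04  9.86185656e-01  1.65641643e-01 -1.84265922e-04] 0.9996174777163599
```

View pics/top0.png

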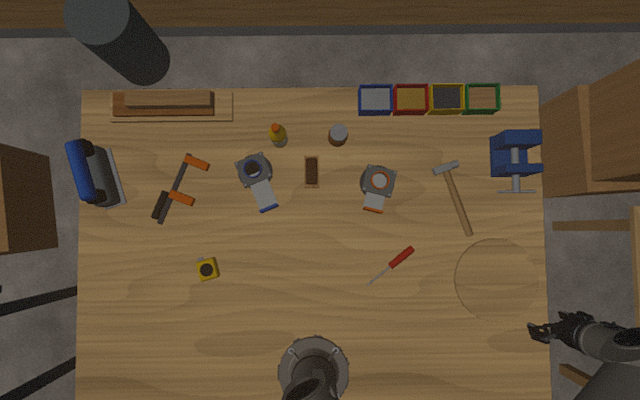

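View pics/side0.png

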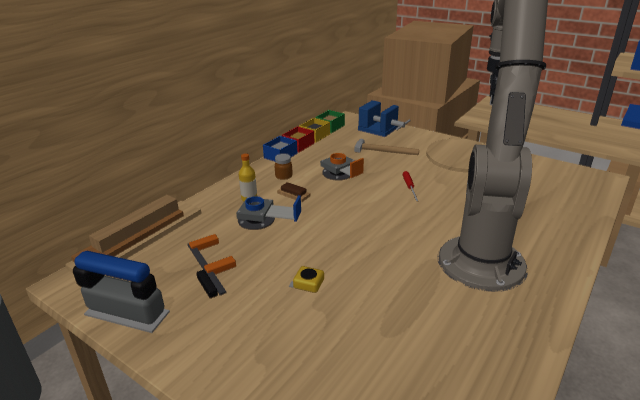

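The top view shows the blue port at about (254,167) with its paddle at (267,208). The orange port is at about (378,180) with its paddle at (373,210), and the sander lies between them at (312,172).

```bash
cat > h.py <<'E'
import cv2,numpy as np
from station import bot, imaging
def ray(n,uv,z):
    c=imaging.calibration(n);K=np.array(c["intrinsics"]);E=np.array(c["extrinsics"])
    d=E[:3,:3]@np.linalg.inv(K)@np.array([*uv,1.]);o=E[:3,3]
    return (o+d*(z-o[2])/d[2])[:2]
def blobs(n,im,col,box):
    h=cv2.cvtColor(im,cv2.COLOR_RGB2HSV)
    lo,hi=dict(orange=((4,140,80),(18,255,255)),blue=((105,120,50),(125,255,255)))[col]
    m=cv2.inRange(h,lo,hi);w=np.zeros_like(m);x0,y0,x1,y1=box;w[y0:y1,x0:x1]=m[y0:y1,x0:x1]
    cs,_=cv2.findContours(w,cv2.RETR_EXTERNAL,cv2.CHAIN_APPROX_NONE)
    return [c for c in cs if cv2.contourArea(c)>8 or len(c)>10]
E
python3 - <<'E'
from h import *
ims={n:imaging.read_camera(n) for n in("top","side")}
for n,col,box in(("top","orange",(350,155,405,225)),("top","blue",(230,145,290,220)),("side","orange",(315,145,370,185)),("side","blue",(235,190,310,225))):
    for c in blobs(n,ims[n],col,box):
        r=cv2.minAreaRect(c);e=cv2.fitEllipse(c)
        print(n,col,cv2.contourArea(c),"bb",cv2.boundingRect(c),"rect",np.round(r[0],1),np.round(r[1],1),round(r[2],1),"ell",np.round(e[0],1),np.round(e[1],1))
        print("   z71",ray(n,e[0],.071).round(4),"z90 corners",[ray(n,p,.09).round(4).tolist() for p in cv2.boxPoints(r)])
a=cv2.resize(ims["top"][140:225,225:305],None,fx=4.7,fy=4.7,interpolation=2);b=cv2.resize(ims["top"][140:225,335:415],None,fx=4.7,fy=4.7,interpolation=2)
cv2.imwrite("pics/crop.png",np.hstack([a,b])[:,:,::-1])
E
```

```text
top orange 40.0 bb (363, 207, 21, 7) rect [372.9 210. ] [20.2  3.8] 12.1 ell [373.6 210. ] [ 3.5 21.1]
   z71 [ 0.5371 -0.2023] z90 corners [[0.5374, -0.1644], [0.5492, -0.1671], [0.535, -0.23], [0.5232, -0.2272]]
top orange 247.5 bb (371, 171, 19, 19) rect [380. 180.] [18. 18.] 90.0 ell [379.8 179.7] [17.5 18.1]
   z71 [ 0.6357 -0.2246] z90 corners [[0.6617, -0.1936], [0.6611, -0.2515], [0.603, -0.2502], [0.6036, -0.1924]]
top blue 15.0 bb (260, 204, 17, 8) rect [268.  207.5] [ 1.8 17.5] 67.4 ell [268.2 207.3] [ 1.8 17.4]
   z71 [0.5496 0.1394] z90 corners [[0.5402, 0.1647], [0.5611, 0.1132], [0.5558, 0.111], [0.535, 0.1626]]
side orange 197.5 bb (350, 158, 14, 20) rect [356.5 167.5] [19. 13.] 90.0 ell [356.4 167.4] [13.5 20.2]
   z71 [ 0.5284 -0.1845] z90 corners [[0.5676, -0.2036], [0.5284, -0.2295], [0.4539, -0.1053], [0.4902, -0.081]]
side orange 133.0 bb (330, 153, 16, 11) rect [337.5 158. ] [10. 15.] 90.0 ell [337.4 157.9] [10.8 16.1]
   z71 [ 0.6275 -0.211 ] z90 corners [[0.6518, -0.1982], [0.6054, -0.2288], [0.5609, -0.1597], [0.6054, -0.1303]]
side blue 201.0 bb (245, 197, 19, 14) rect [254.  203.5] [13. 18.] 90.0 ell [254.2 203.4] [13.7 19.1]
   z71 [0.6669 0.2054] z90 corners [[0.695, 0.2149], [0.6475, 0.1831], [0.5965, 0.2414], [0.6419, 0.2719]]
side blue 105.5 bb (293, 195, 8, 26) rect [296.5 207.5] [ 7. 25.] 0.0 ell [296.8 207.6] [ 6.4 22.9]
   z71 [0.5395 0.1496] z90 corners [[0.4875, 0.2337], [0.5763, 0.1204], [0.5578, 0.108], [0.4706, 0.2222]]
```

View pics/crop.png

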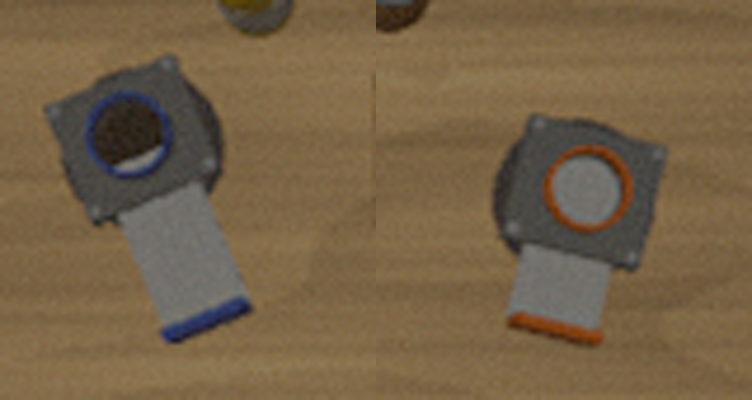

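The crop shows the orange port shut, with blade filling its mouth, and the blue one nearly open. From the housing screws, orange yaw is about -0.24 rad and blue about +0.40 rad. Next I'll compute the targets.

Run:
```python
from h import *
S={"orange":[(538,123),(660,153),(632,258),(512,228)],"blue":[(54,113),(168,64),(209,163),(96,212)]}
EL={"orange":((588,188),[(508,321),(602,338)]),"blue":((129,135),[(166,336),(250,305)])}
for k in S:
    off=np.array([335-80,140]) if k=="orange" else np.array([225,140])
    f=lambda p:np.array(p)/4.7+off-np.array([.4,.4])
    s=np.array([ray("top",f(p),.051) for p in S[k]])
    ex=((s[0]-s[3])+(s[1]-s[2])); yaw=np.arctan2(ex[1],ex[0]); ey=((s[0]-s[1])+(s[3]-s[2])); yaw2=np.arctan2(-ey[0],ey[1])
    col=ray("top",f(EL[k][0]),.071); pd=np.mean([ray("top",f(p),.085) for p in EL[k][1]],0)
    y=(yaw+yaw2)/2; u=np.array([np.cos(y),np.sin(y)]); v=np.array([-u[1],u[0]]); c=(s.mean(0)+col)/2
    print(k,"yaws",yaw,yaw2,"screwc",s.mean(0),"collar",col,"paddle",pd,"rel",(pd-c)@u,(pd-c)@v)
    o=bot.get_obs()["eef_pos"][:2]; print("  from tcp along u,v to c",(c-o)@u,(c-o)@v)
```

```text
orange yaws -0.2705904508426585 -0.25566941798186693 screwc [ 0.63697052 -0.22619303] collar [ 0.63605602 -0.22440042] paddle [ 0.5373224  -0.19731485] rel -0.10305497299507543 0.0012188108649278297
  from tcp along u,v to c 0.29452670219747523 0.5063787891615059
blue yaws 0.39028981559123277 0.4009077956176294 screwc [0.67879967 0.19282728] collar [0.67759816 0.19152112] paddle [0.5472356  0.13569306] rel -0.14261411219397624 -0.0016507455760815214
  from tcp along u,v to c 0.7422067859166264 0.58931027548608
```

Emit:
move_arm(commands=[[[0, 0, 0, 0, 0, 8.5, 0], [0, 0, 0, 0, 0, 8.5, 0], [0, 0, 0, 0, 0, 8.5, 0], [0, 0, 0, 0, 0, 8.5, 0], [0.0185, -0.042, 0, 0, 0, 0, 0], [0.0185, -0.042, 0, 0, 0, 0, 0], [0.0185, -0.042, 0, 0, 0, 0, 0], [0.0185, -0.042, 0, 0, 0, 0, 0], [0.0185, -0.042, 0, 0, 0, 0, 0], [0.0185, -0.042, 0, 0, 0, 0, 0], [0.0185, -0.042, 0, 0, 0, 0, 0], [0.0185, -0.042, 0, 0, 0, 0, 0], [0.0185, -0.042, 0, 0, 0, 0, 0], [0.0185, -0.042, 0, 0, 0, 0, 0], [0.0185, -0.042, 0, 0, 0, 0, 0], [0.0185, -0.042, 0, 0, 0, 0, 0], [0, 0, 0, 0, 0, 0, 0], [0, 0, 0, 0, 0, 0, 0]]])

```text
t: 2.45
eef_pos: [0.5644, -0.2088, 0.231]
tool_rot: [0.0, 0.992, -0.13, -0.0]
contact_force: [-0.5, -0.8, 0.1]
gripper_width: 0.004
grasp_force: 0.0
```

```bash
cat >> h.py <<'E'
P={"orange":(np.array([.6365,-.2253]),-.263),"blue":(np.array([.6782,.1922]),.396)}
def rel(k):
    o=bot.get_obs();c,y=P[k];u=np.array([np.cos(y),np.sin(y)]);v=np.array([-u[1],u[0]]);d=np.array(o["eef_pos"][:2])-c
    w,a,b,z=o["tool_rot"];print(k,"t",round(o["t"],2),"u %.4f v %.4f z %.4f"%(d@u,d@v,o["eef_pos"][2]),"tool yaw err deg %.1f"%np.degrees(2*np.arctan2(b,a)-y),"F",np.round(o["contact_force"],1),"w",round(o["gripper_width"],2))
E
python3 -c "from h import *;rel('orange')"
```

```text
orange t 2.45 u -0.0739 v -0.0028 z 0.2310 tool yaw err deg 0.1 F [-0.5 -0.8  0.1] w 0.0
```

Emit:
move_arm(commands=[[[0.003, -0.003, 0.03, 0, 0, 0, 0], [0, 0, 0.03, 0, 0, 0, 0], [0, 0, 0.03, 0, 0, 0, 0], [0, 0, 0.03, 0, 0, 0, 0], [0, 0, 0.01, 0, 0, 0, 0], [0, 0, 0, 0, 0, 0, 0]]])

```text
t: 3.2
eef_pos: [0.5679, -0.2071, 0.1012]
tool_rot: [0.0, 0.991, -0.131, -0.0]
contact_force: [-0.6, 0.9, 0.1]
gripper_width: -0.001
grasp_force: 0.0
```

Run:
```python
from h import *
rel('orange')
a=imaging.read_camera("side")[110:210,280:420];b=imaging.read_camera("top")[140:240,320:420]
f=lambda i:cv2.resize(i,None,fx=3.3,fy=4,interpolation=2)
cv2.imwrite("pics/d.png",np.hstack([f(a),f(b)])[:,:,::-1])
```

```text
orange t 3.2 u -0.0710 v -0.0002 z 0.1012 tool yaw err deg 0.1 F [-0.6  0.9  0.1] w -0.0
```

View pics/d.png

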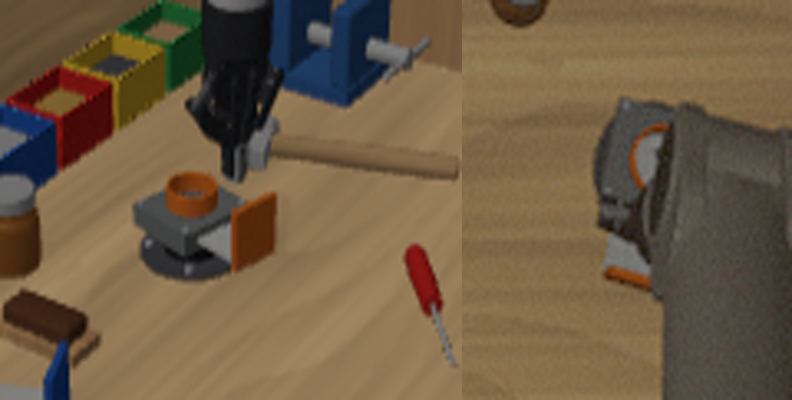

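The shut fingertips hang over the gap between collar and paddle, at about (235,178) in the side crop. I'll go down and push out.

Emit:
move_arm(commands=[[[0, 0, 0.02, 0, 0, 0, 0], [0, 0, 0.02, 0, 0, 0, 0], [0, 0, 0, 0, 0, 0, 0], [0, 0, 0, 0, 0, 0, 0]]])

```text
t: 3.8
eef_pos: [0.569, -0.2062, 0.0618]
tool_rot: [0.0, 0.992, -0.13, 0.0]
contact_force: [0.1, -0.9, 0.1]
gripper_width: -0.0
grasp_force: 0.0
```

Emit:
move_arm(commands=[[[-0.008, 0, 0, 0, 0, 0, 0], [-0.008, 0, 0, 0, 0, 0, 0], [-0.008, 0, 0, 0, 0, 0, 0], [-0.008, 0, 0, 0, 0, 0, 0], [-0.008, 0, 0, 0, 0, 0, 0], [-0.008, 0, 0, 0, 0, 0, 0], [-0.008, 0, 0, 0, 0, 0, 0], [-0.008, 0, 0, 0, 0, 0, 0]]])

```text
t: 4.8
eef_pos: [0.5066, -0.1896, 0.0616]
tool_rot: [0.0, 0.992, -0.13, 0.0]
contact_force: [3.3, -1.9, 3.2]
gripper_width: -0.001
grasp_force: 2.0
```

```bash
python3 -c "from h import *;rel('orange')"
```

```text
orange t 4.8 u -0.1347 v 0.0007 z 0.0616 tool yaw err deg 0.1 F [ 3.3 -1.9  3.2] w -0.0
```

Pushing with about 4 N, as expected. I'll go on in small steps to the stop.

Emit:
move_arm(commands=[[[-0.004, 0, 0, 0, 0, 0, 0], [-0.002, 0, 0, 0, 0, 0, 0], [-0.002, 0, 0, 0, 0, 0, 0], [0, 0, 0, 0, 0, 0, 0]]])

```text
t: 5.3
eef_pos: [0.4987, -0.1874, 0.0612]
tool_rot: [-0.0, 0.992, -0.13, -0.0]
contact_force: [2.8, -1.0, 1.3]
gripper_width: -0.002
grasp_force: 1.4
```

Emit:
move_arm(commands=[[[-0.002, 0, 0, 0, 0, 0, 0], [0, 0, 0, 0, 0, 0, 0]]])

```text
t: 5.55
eef_pos: [0.4975, -0.1871, 0.0612]
tool_rot: [0.0, 0.992, -0.13, 0.001]
contact_force: [4.3, -2.8, -1.1]
gripper_width: 0.005
grasp_force: 2.6
```

```bash
python3 -c "from h import *;rel('orange')"
```

```text
orange t 5.55 u -0.1441 v 0.0007 z 0.0612 tool yaw err deg 0.1 F [ 4.3 -2.8 -1.1] w 0.01
```

Emit:
move_arm(commands=[[[-0.002, 0, 0, 0, 0, 0, 0], [0, 0, 0, 0, 0, 0, 0]]])

```text
t: 5.8
eef_pos: [0.4976, -0.1871, 0.0614]
tool_rot: [0.0, 0.992, -0.13, 0.003]
contact_force: [9.9, -4.3, -6.7]
gripper_width: 0.001
grasp_force: 5.4
```

Emit:
move_arm(commands=[[[-0.002, 0, 0, 0, 0, 0, 0], [0, 0, 0, 0, 0, 0, 0]]])

```text
t: 6.05
eef_pos: [0.4976, -0.187, 0.0618]
tool_rot: [0.0, 0.992, -0.13, 0.004]
contact_force: [14.7, -5.7, -10.8]
gripper_width: 0.001
grasp_force: 7.7
```

```bash
python3 -c "from h import *;rel('orange')"
```

```text
orange t 6.05 u -0.1441 v 0.0008 z 0.0618 tool yaw err deg 0.2 F [ 14.7  -5.7 -10.8] w 0.0
```

It is at the stop: position holds while the force rises to 16 N. I'll back off and lift.

Emit:
move_arm(commands=[[[0.015, 0, 0, 0, 0, 0, 0], [0.012, 0, 0, 0, 0, 0, 0], [0, 0, -0.03, 0, 0, 0, 0], [0, 0, -0.04, 0, 0, 0, 0], [0, 0, -0.04, 0, 0, 0, 0], [0, 0, -0.04, 0, 0, 0, 0], [0, 0, 0, 0, 0, -9.5, 0], [0, 0, 0, 0, 0, -9.5, 0], [0, 0, 0, 0, 0, -9.5, 0], [0, 0, 0, 0, 0, -9.2, 0], [0, 0, 0, 0, 0, 0, 0], [0, 0, 0, 0, 0, 0, 0]]])

```text
t: 7.55
eef_pos: [0.519, -0.1929, 0.211]
tool_rot: [-0.0, 0.981, 0.196, -0.0]
contact_force: [0.1, -0.4, 0.8]
gripper_width: 0.003
grasp_force: 0.0
```

```bash
python3 -c "from h import *;rel('blue')"
```

```text
blue t 7.55 u -0.2954 v -0.2939 z 0.2110 tool yaw err deg -0.1 F [ 0.1 -0.4  0.8] w 0.0
```

Emit:
move_arm(commands=[[[0.0137, -0.0368, 0, 0, 0, 0, 0], [0.0137, -0.0368, 0, 0, 0, 0, 0], [0.0137, -0.0368, 0, 0, 0, 0, 0], [0.0137, -0.0368, 0, 0, 0, 0, 0], [0.0137, -0.0368, 0, 0, 0, 0, 0], [0.0137, -0.0368, 0, 0, 0, 0, 0], [0.0137, -0.0368, 0, 0, 0, 0, 0], [0.0137, -0.0368, 0, 0, 0, 0, 0], [0, 0, 0, 0, 0, 0, 0], [0, 0, 0, 0, 0, 0, 0]]])

```text
t: 8.8
eef_pos: [0.5063, 0.1203, 0.2111]
tool_rot: [0.0, 0.98, 0.197, -0.0]
contact_force: [0.0, -0.8, 0.2]
gripper_width: -0.004
grasp_force: 0.0
```

Run:
```python
from h import *
rel('blue')
cv2.imwrite("pics/e.png",cv2.resize(imaging.read_camera("top")[130:240,220:420],None,fx=4,fy=4,interpolation=2)[:,:,::-1])
```

```text
blue t 8.8 u -0.1863 v -0.0001 z 0.2111 tool yaw err deg -0.0 F [ 0.  -0.8  0.2] w -0.0
```

View pics/e.png

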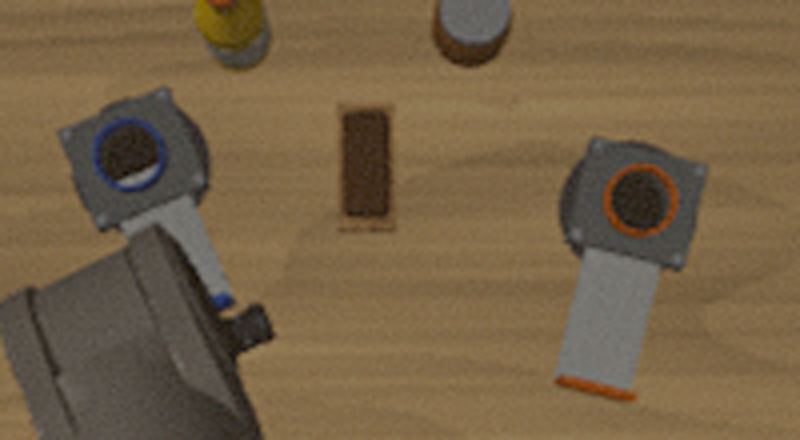

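The orange mouth, at (640,200) in the crop, is all dark, so that port is fully open. Blue still shows a sliver of blade. Now I'll go down in front of the blue paddle and push it in.

Emit:
move_arm(commands=[[[0, 0, 0.03, 0, 0, 0, 0], [0, 0, 0.03, 0, 0, 0, 0], [0, 0, 0.03, 0, 0, 0, 0], [0, 0, 0.03, 0, 0, 0, 0], [0, 0, 0.02, 0, 0, 0, 0], [0, 0, 0.01, 0, 0, 0, 0], [0, 0, 0, 0, 0, 0, 0], [0, 0, 0, 0, 0, 0, 0]]])

```text
t: 9.85
eef_pos: [0.5071, 0.1208, 0.0621]
tool_rot: [0.0, 0.98, 0.197, 0.001]
contact_force: [0.1, 0.3, -0.6]
gripper_width: 0.002
grasp_force: 0.0
```

Emit:
move_arm(commands=[[[0.008, 0, 0, 0, 0, 0, 0], [0.008, 0, 0, 0, 0, 0, 0], [0.008, 0, 0, 0, 0, 0, 0], [0.008, 0, 0, 0, 0, 0, 0], [0.008, 0, 0, 0, 0, 0, 0], [0.008, 0, 0, 0, 0, 0, 0], [0.008, 0, 0, 0, 0, 0, 0], [0.008, 0, 0, 0, 0, 0, 0], [0, 0, 0, 0, 0, 0, 0]]])

```text
t: 10.98
eef_pos: [0.5666, 0.1463, 0.0613]
tool_rot: [-0.0, 0.98, 0.197, 0.001]
contact_force: [-1.3, -0.3, -0.2]
gripper_width: 0.003
grasp_force: 0.2
```

```bash
python3 -c "from h import *;rel('blue')"
```

```text
blue t 10.97 u -0.1207 v 0.0007 z 0.0613 tool yaw err deg 0.1 F [-1.3 -0.3 -0.2] w 0.0
```

Emit:
move_arm(commands=[[[0.003, 0, 0, 0, 0, 0, 0], [0.002, 0, 0, 0, 0, 0, 0], [0.002, 0, 0, 0, 0, 0, 0], [0, 0, 0, 0, 0, 0, 0]]])

```text
t: 11.48
eef_pos: [0.5721, 0.1486, 0.0613]
tool_rot: [-0.0, 0.98, 0.197, 0.0]
contact_force: [-2.6, -1.8, -0.3]
gripper_width: 0.0
grasp_force: 1.3
```

Emit:
move_arm(commands=[[[0.002, 0, 0, 0, 0, 0, 0], [0, 0, 0, 0, 0, 0, 0]]])

```text
t: 11.72
eef_pos: [0.5739, 0.1493, 0.0613]
tool_rot: [-0.0, 0.98, 0.197, 0.0]
contact_force: [-2.9, -0.3, 1.3]
gripper_width: -0.001
grasp_force: 1.5
```

Emit:
move_arm(commands=[[[0.002, 0, 0, 0, 0, 0, 0], [0, 0, 0, 0, 0, 0, 0]]])

```text
t: 11.98
eef_pos: [0.5739, 0.1492, 0.0611]
tool_rot: [0.001, 0.98, 0.197, -0.002]
contact_force: [-8.7, -3.3, 6.4]
gripper_width: -0.001
grasp_force: 4.4
```

```bash
python3 -c "from h import *;rel('blue')"
```

```text
blue t 11.97 u -0.1128 v 0.0006 z 0.0611 tool yaw err deg 0.1 F [-8.7 -3.3  6.4] w -0.0
```

One more nudge to confirm the stop, then retreat and lift.

Emit:
move_arm(commands=[[[0.002, 0, 0, 0, 0, 0, 0], [0, 0, 0, 0, 0, 0, 0]]])

```text
t: 12.22
eef_pos: [0.5739, 0.1491, 0.0608]
tool_rot: [0.001, 0.98, 0.197, -0.004]
contact_force: [-13.3, -4.9, 9.3]
gripper_width: 0.002
grasp_force: 7.1
```

Emit:
move_arm(commands=[[[-0.015, 0, 0, 0, 0, 0, 0], [-0.03, 0, 0, 0, 0, 0, 0], [-0.02, 0, -0.02, 0, 0, 0, 0], [0, 0, -0.04, 0, 0, 0, 0], [0, 0, -0.04, 0, 0, 0, 0], [0, 0, -0.04, 0, 0, 0, 0], [0, 0.05, -0.02, 0, 0, 0, 0], [0, 0.05, 0, 0, 0, 0, 0], [0, 0.05, 0, 0, 0, 0, 0], [0, 0, 0, 0, 0, 0, 0], [0, 0, 0, 0, 0, 0, 0]]])

```text
t: 13.6
eef_pos: [0.5758, -0.0122, 0.2214]
tool_rot: [-0.0, 0.98, 0.197, 0.001]
contact_force: [0.2, 0.4, 0.3]
gripper_width: -0.0
grasp_force: 0.0
```

Run:
```python
from h import *
rel('blue')
a=imaging.read_camera("top")[110:250,180:420];b=imaging.read_camera("side")[120:260,180:420]
f=lambda i:cv2.resize(i,(513,299),interpolation=2)
cv2.imwrite("pics/f.png",np.vstack([f(a),f(b)])[:,:,::-1])
```

```text
blue t 13.6 u -0.1733 v -0.1491 z 0.2214 tool yaw err deg 0.1 F [0.2 0.4 0.3] w -0.0
```

View pics/f.png

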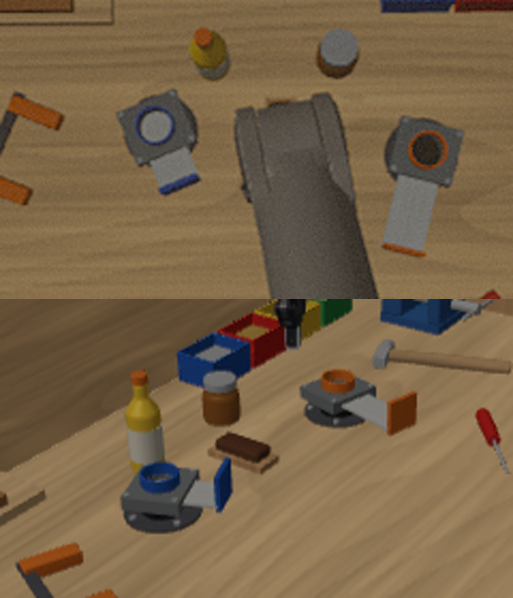

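The blue mouth at (155,125) is filled by blade, so it is shut. The orange mouth at (428,148) is dark, so it is open. The gripper is clear and nothing else has moved.

```bash
python3 -c "from station import bot;print(bot.hand_in())"
```

```text
the job is handed in; nothing more can be done
None
```

The orange port was pushed fully open to its stop first, then the blue port fully shut to its stop; the arm finished clear of everything, and the job is handed in at about 14 s.

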